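# Reach over the tile rack with the bent rod and throw the green switch

### The arm

A 6-joint arm with a two-finger parallel gripper is mounted at the origin on the work surface. World frame = base frame: x ahead of the robot, y to its left, z up, the work surface at z = 0. Lengths are in m, angles in rad, forces in N, time in s.
With the tool pointing down it reaches from about 0.35 to 0.975 m from the base axis. Payload 4.9 kg.
Tool frame: the origin (TCP) lies on the centre line of the jaws, within the pads' length; the fingertips stand 14 mm ahead of it and the grasp point (between the pads) lies 5 mm behind it (manip.nose_length is the distance from the TCP to the fingertips, in m); z points along the fingers, y is the line along which they close (so a half turn about z gives the same grasp; the last joint's range is limited). The gripper opens to 85 mm and grips with 20 to 120 N. Pads are 22 mm wide; open, the fingers measure 114 mm over their backs; the gripper's body (76 mm by 85 mm) begins 54 mm behind the grasp point. The pads swing forward as they close: fully open they stand 13 mm farther back than shut.
Start: joints at [-1.245, 0.053, 1.613, -0, 1.476, -0.119], TCP at [0.269, -0.564, 0.245] pointing down, gripper open.
Joint ranges: [-3.01, 3.01], [-1.01, 2.22], [0.06, 2.58], [-1.02, 4.17], [0.09, 2.62], [-3.14, 3.14]. Speed limits (rad/s): [2.57, 2.57, 3.14, 3.14, 3.14, 3.14].

### API

Orientations are given as a unit quaternion [w, x, y, z].
In Python, from plant import manip, imaging gives the robot as it stands.
- The arm moves only by the tool play_rows, never from a script. Its argument "commands" is a list of rows, each a list of 6 numbers: the shift along the tool's x, y, z in mm, then the turn, a rotation vector about the tool's x, y, z in degrees. A call has 1 to 5 rows; each row shifts and turns the commanded pose from where the row before left it, along the tool's axes as they then stand; what a row does not reach is not made up. A row lasts 1/12 s, in which the tool goes at most 41.7 mm and 7.16 degrees, less where a joint would pass 70% of its speed; a pose out of reach is approached as far as the arm can. A call is refused whole if a number of a shift passes 41.7 or a number of a turn 7.16, either way. A call with a gripper value outside its range is refused whole. "hand" is the finger opening in mm, from 0 to 85.4, set as the call begins (left out, the last holds). The fingers move at their own pace and stop on an object; the grip force is fixed at half the most. Time passes only in rows, so rows that do not move let the fingers close. It gives the time, the measured TCP pose, the force, the opening and the grip force at its end, in the units of the state.
- manip.state(): the state, without advancing time (a new reading comes with each control period).
- imaging.grab_frame(name): name is "scene" or "top" or "wrist"; returns a dict with "image" (400x640x3 uint8, red, green, blue), "fx", "fy", "cx", "cy" (pixels), "R" (3x3) and "t" (3): a world point X has camera coordinates R X + t; the wrist camera has in their place "mount" (4x4, takes a point from camera to tool coordinates, whose origin is the TCP and whose axes are the flange's). Camera axes: x right, y down, z forward; pixel columns grow to the right and rows downward; lengths in m; the calibration is good to about 2 mm. The wrist camera is an equidistant fisheye: a pixel r from the principal point sees the ray r / f radians off the axis. A picture is of the moment at which its call begins: read the wrist's pose just before it. There is no depth.
- manip.job_done(): hands the job in; it is judged then, once.
The state is a dict: "time": time; "joint_pos": joint angles; "joint_vel": joint speeds; "joint_efforts": joint torques, N m; "tool_pos": TCP position; "tool_rot": TCP orientation; "contact_force": force on the tool from outside, world axes, zero at the start; "ft_torque": the same for the moment, N m; "gripper_width": opening from 0.0 (shut) to 1.0 (fully open); "grasp_force": force on a finger pad.
Only numpy, scipy, OpenCV 4.12 (cv2) and the standard library are available. Lean on these libraries where they do the work, as an engineer would, in place of code of your own. Each camera call takes 0.05 s, during which the arm holds its last target. There are 200 camera calls.

### The job

Switch on the extraction fan, whose green paddle switch sits behind the rack of tiles on edge. Pick up the bent rod by its wooden handle block, reach over the rack with it, hook the green paddle from behind and pull it all the way over towards the robot's side. Keep the gripper and arm themselves off both paddles, leave the orange switch as it is, and finish by standing the bent rod upright on its handle block on the bench and letting go.

Things in the scene. Friction and masses are not known exactly. Their poses are not given: they have to be found in the camera images.
- hook_grip (a point): Centre of the bent rod's pale wooden handle block, 90 x 34 x 44 mm (x, y, z), flat on the bench left or right of the rack, 160 g. Grip it across y. The 8 mm aluminium rod runs from the block's front, in mm in this frame (x forward, z up): (42,0,8), (65,0,73), (235,0,73), then a leg straight down to (235,0,3). The straight rod with the dark block is a bystander.
- green_pivot (a point): Centre of the green switch's hinge axle, 30 mm above the bench, on a fixed grey box 70 x 60 x 26 mm. x points away from rack and robot, y along the axle, z up. The fixed tile rack (100 mm high, 330 long along y, at most 50 thick) has its middle plane at x = -87 mm, so it hides the switch from the robot. The orange switch is 120 mm away at +y or -y.
- green_switch (a joint): Green paddle's angle, rad. 0: off, leaning 0.4 rad away from the robot (+x of green_pivot); 0.8: on, leaning 0.4 rad towards the robot, at its stop. Starts at 0 to 0.1; about 1 N moves it and it stays where left. The paddle is 36 mm wide (y), 8 thick, 30 tall, centred 55 mm from the axle on a thin arm; its top edge is 70 mm from the axle.
- orange_switch (a joint): Angle (rad) of the orange paddle switch, built like the green one and reading the same way. It starts at 0 to 0.1 and is to be left off.

How it is judged:
On the way, in this order (a step that is already met when the one before it is completed fails the run):
1. the bent rod is lifted off the bench (height (world z) of hook_grip above 0.045 m), for 0.2 s.
2. the bent rod bears on the green paddle (contact force between hook and green_switch above 0.1 N), for 0.02 s.
3. the green paddle is pulled all the way over (value of joint green_switch above 0.65 rad), for 0.2 s.
At the end, for the whole second after the job is handed in: The green switch is at 0.65 rad or more of its 0.8 rad, the orange one is still below 0.25 rad, and the bent rod stands at rest on the bench on its handle block (block centre 15 to 30 mm above the bench, within 10 degrees of upright), let go (value of joint green_switch above 0.65 rad and value of joint orange_switch below 0.25 rad and height (world z) of hook_grip between 0.015 and 0.03 m and angle between hook_grip's own z axis and vertical below 0.17 rad and linear speed of hook below 0.02 m/s); the robot touches nothing.
It fails at once if the orange switch is thrown (value of joint orange_switch above 0.25 rad).
It fails at once if the fingers or the arm touch the green switch (contact force between any of the fingers, the arm and green_switch above 0.5 N).
It fails at once if the fingers or the arm touch the orange switch (contact force between any of the fingers, the arm and orange_switch above 0.5 N).
It also fails if it takes over 50 s, if anything falls off the work surface, if the arm or the gripper's body presses on something with over 40 N, if the wrist force passes 120 N, or if a joint passes its speed limit or range.

## Working session

There is one attempt and no reset: what is moved stays moved. The work goes in short steps, Python scripts to look and compute and a tool call to move; the robot and the scene stay as the last step left them, time stands still between calls to the robot, and variables do not carry over. Pictures are saved under pics/ and viewed, at most 10 in all, crops included, and the job is handed in when it is done.

Besides the shell and the picture viewer there is one more tool, called after "Call:" as name(argument=value, ...) on one line, values as JSON. play_rows: Moves the arm, as the interface text tells. Its arguments: {"type":"object","properties":{"commands":{"type":"array","items":{"type":"array","items":{"type":"number"}}},"hand":{"type":"number"}},"required":["commands"]}

```bash
ls; mkdir -p pics
cat > h.py <<'E'
import numpy as np,cv2
from plant import manip,imaging
def save(n,f):
    d=imaging.grab_frame(n);cv2.imwrite(f'pics/{f}.png',d['image'][:,:,::-1]);np.savez(f'pics/{f}.npz',**d);return d
def ray(d,u,v,z):
    R=np.array(d['R']);t=np.array(d['t']);c=-R.T@t
    r=R.T@np.array([(u-d['cx'])/d['fx'],(v-d['cy'])/d['fy'],1]);return c+r*(z-c[2])/r[2]
def proj(d,X):
    p=np.array(d['R'])@np.array(X)+np.array(d['t']);return p[0]/p[2]*d['fx']+d['cx'],p[1]/p[2]*d['fy']+d['cy']
E
python3 - <<'E'
from h import *
print(manip.state())
a=save('scene','s0');b=save('top','t0')
for d in(a,b):print(d['fx'],d['cx'],d['cy'],-np.array(d['R']).T@d['t'],np.round(d['R'],3).tolist())
E
```

```text
pics
{'time': 0.0, 'joint_pos': array([-1.24500643e+00,  5.33322243e-02,  1.61432719e+00,  8.68205014e-06,
        1.47598605e+00, -1.19003848e-01]), 'joint_vel': array([ 0.00094263, -0.00097461, -0.00076829, -0.00166978,  0.00177997,
       -0.00023244]), 'joint_efforts': array([-3.01961472e-04, -3.93685734e+01, -3.70173991e+01, -1.38443775e-04,
        7.14834416e-03, -9.76216057e-06]), 'tool_pos': array([ 0.26872526, -0.56361025,  0.24405844]), 'tool_rot': array([-1.02136994e-03,  9.75371156e-01,  2.20567574e-01, -1.01636139e-04]), 'contact_force': array([0.00886139, 0.17978769, 0.26947241]), 'ft_torque': array([ 0.00164516,  0.01090494, -0.02617028]), 'grasp_force': 0.0, 'gripper_width': 0.9997607510648358}
365.4598197556628 316.9816553488929 205.40934998364807 [0.97845459 0.32573368 0.71213526] [[-0.601, 0.799, -0.018], [0.644, 0.47, -0.604], [-0.474, -0.374, -0.797]]
478.22125840204 319.8853080980616 191.32125866923616 [ 0.38392384 -0.0049428   1.27902503] [[0.017, -1.0, -0.008], [-0.987, -0.015, -0.16], [0.16, 0.01, -0.987]]
```

View pics/t0.png

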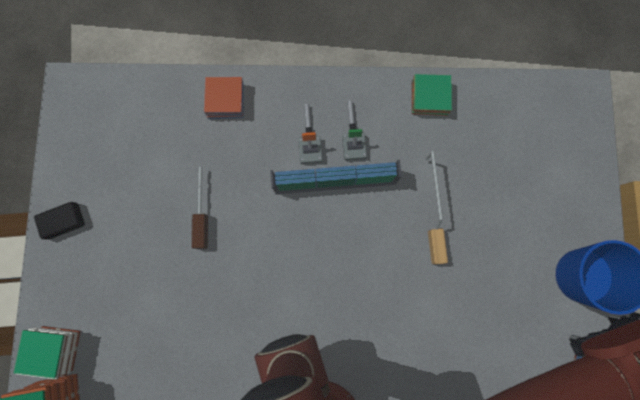

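View pics/s0.png

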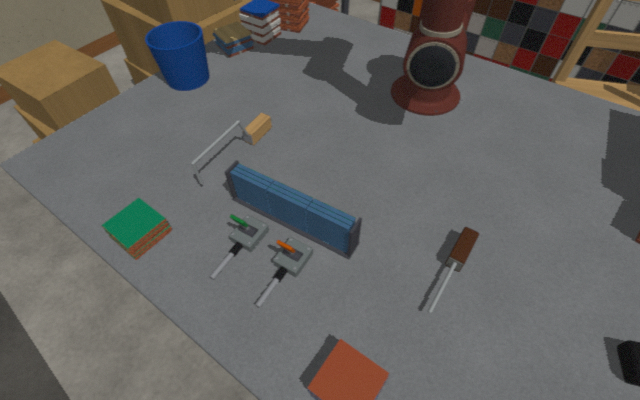

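The top view shows the pale handle at (438,246), with its rod running up to (432,155). The green paddle is at (355,132), the orange one at (309,136), and the rack spans (272–398, 160–192). Next I'll measure these by mask and ray.

Run:
```python
from h import *
b=dict(np.load('pics/t0.npz'));a=dict(np.load('pics/s0.npz'))
im=b['image'];c=im[90:275,260:460][:, :, ::-1];cv2.imwrite('pics/c1.png',cv2.resize(c,None,fx=3.2,fy=3.2,interpolation=cv2.INTER_CUBIC))
hsv=cv2.cvtColor(im,cv2.COLOR_RGB2HSV);hs=cv2.cvtColor(a['image'],cv2.COLOR_RGB2HSV)
def m(h,lo,hi,box):
    k=np.zeros(h.shape[:2],np.uint8);u0,v0,u1,v1=box;k[v0:v1,u0:u1]=cv2.inRange(h,lo,hi)[v0:v1,u0:u1]
    cs=cv2.findContours(k,cv2.RETR_EXTERNAL,cv2.CHAIN_APPROX_NONE)[0];cc=max(cs,key=cv2.contourArea);return cc,cv2.minAreaRect(cc)
for n,h,lo,hi,box in [('block',hsv,(8,60,110),(28,255,255),(420,220,460,275)),('greenT',hsv,(45,90,40),(80,255,255),(340,120,370,145)),('orangeT',hsv,(3,130,100),(20,255,255),(295,125,325,145)),
 ('boxG',hsv,(0,0,120),(180,60,255),(340,134,372,165)),('boxO',hsv,(0,0,120),(180,60,255),(296,138,326,168)),
 ('greenS',hs,(45,90,40),(80,255,255),(220,205,270,240)),('orangeS',hs,(3,130,100),(20,255,255),(270,230,310,260))]:
    cc,r=m(h,lo,hi,box);print(n,np.round(r[0],1),np.round(r[1],1),round(r[2],1),cv2.contourArea(cc))
    d=b if h is hsv else a
    z={'bl':.044,'gr':.085,'or':.085,'bo':.026}[n[:2]]
    print('  ',np.round(ray(d,*r[0],z),3),[np.round(ray(d,*p,z)[:2],3).tolist() for p in cv2.boxPoints(r)])
```

```text
block [437.4 246. ] [35.1 16.1] 82.9 502.0
   [ 0.446 -0.295  0.044] [[0.488, -0.27], [0.494, -0.311], [0.405, -0.32], [0.399, -0.28]]
greenT [355.  132.5] [ 7. 12.] 90.0 69.5
   [ 0.732 -0.08   0.085] [[0.741, -0.065], [0.742, -0.096], [0.723, -0.096], [0.723, -0.065]]
orangeT [308.3 134.5] [ 5.5 11.7] 74.1 41.5
   [0.725 0.04  0.085] [[0.728, 0.057], [0.737, 0.028], [0.723, 0.024], [0.714, 0.052]]
boxG [346.5 155. ] [2. 3.] 90.0 4.0
   [ 0.687 -0.061  0.026] [[0.689, -0.057], [0.689, -0.065], [0.684, -0.065], [0.684, -0.057]]
boxO [303.5 158.5] [15. 17.] 0.0 31.0
   [0.675 0.054 0.026] [[0.652, 0.073], [0.698, 0.075], [0.699, 0.034], [0.652, 0.033]]
greenS [238.5 220. ] [19.7  4.4] 33.7 61.5
   [ 0.733 -0.079  0.085] [[0.738, -0.101], [0.728, -0.104], [0.728, -0.056], [0.738, -0.054]]
orangeS [285.4 245.7] [20.2  3.9] 28.6 58.0
   [0.723 0.041 0.085] [[0.729, 0.02], [0.721, 0.018], [0.717, 0.061], [0.725, 0.063]]
```

View pics/c1.png

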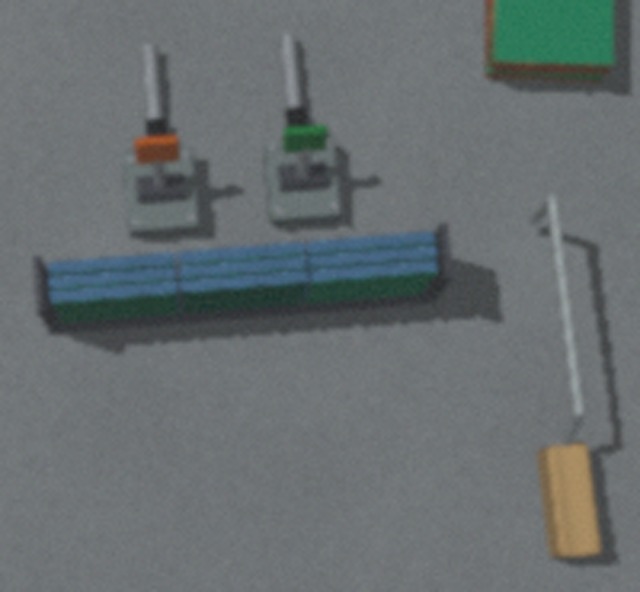

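The crop (scale 3.2) shows the bent rod from (552,198) to (578,412), the block's top face at about (552–600, 446–555), the rack's top edges and the box fronts. I'll cast those rays to cross-check.

Run:
```python
from h import *
b=dict(np.load('pics/t0.npz'))
def c(n,u,v,z): print(n,np.round(ray(b,260+u/3.2,90+v/3.2,z),3))
c('rodtip',552,198,.095);c('rodbend',578,412,.095)
for p in[(552,447),(587,445),(600,553),(565,556)]:c('blk',*p,.044)
c('boxG fb',(275+342)/2,220,0);c('boxO fb',(132+197)/2,234,0)
c('boxG ft',(272+338)/2,210,.026)
c('rack far R',440,232,.1);c('rack far L',45,262,.1);c('rack near L',52,325,0.0);c('rack near R',440,288,0.0);c('rack nearTop L',52,300,.1);c('rackNT R',440,272,.1)
```

```text
rodtip [ 0.681 -0.276  0.095]
rodbend [ 0.511 -0.293  0.095]
blk [ 0.488 -0.284  0.044]
blk [ 0.49  -0.312  0.044]
blk [ 0.404 -0.32   0.044]
blk [ 0.401 -0.292  0.044]
boxG fb [ 0.683 -0.09   0.   ]
boxO fb [0.669 0.033 0.   ]
boxG ft [ 0.685 -0.085  0.026]
rack far R [ 0.651 -0.187  0.1  ]
rack far L [0.622 0.124 0.1  ]
rack near L [0.588 0.127 0.   ]
rack near R [ 0.625 -0.202  0.   ]
rack nearTop L [0.592 0.117 0.1  ]
rackNT R [ 0.619 -0.186  0.1  ]
```

The points agree:

| Item | World position | Yaw | Check |
|---|---|---|---|
| Handle block | (0.446, −0.302) | about 5.7° | The rod tip falls where it should for 235 mm |
| Green paddle | (0.732, −0.080), at z = 0.085 | about 5° | Both views match |
| Green pivot | about (0.711, −0.081) | about 5° | Derived from the paddle |

I'll align the tool's yaw first.

Call:
play_rows(commands=[[0,0,0,0,0,6.6],[0,0,0,0,0,6.6],[0,0,0,0,0,6.6],[0,0,0,0,0,0]], hand=85)

```text
time: 0.43
tool_pos: [0.2688, -0.5638, 0.2446]
tool_rot: [-0.001, 0.999, 0.049, -0.0]
contact_force: [-0.8, 1.0, 0.5]
gripper_width: 0.995
grasp_force: 0.0
```

```bash
cat >> h.py <<'E'
from scipy.spatial.transform import Rotation as Ro
def go(*X):
    s=manip.state();q=s['tool_rot'];R=Ro.from_quat([q[1],q[2],q[3],q[0]]).as_matrix()
    print('t',round(s['time'],2),'tcp',np.round(s['tool_pos'],4),'xyaw',round(np.degrees(np.arctan2(R[1,0],R[0,0])),2),'z',np.round(R[:,2],3),'F',np.round(s['contact_force'],2),'w',round(s['gripper_width'],3),'g',round(s['grasp_force'],1))
    for x in X: print(' ->',x,'tool mm',np.round(R.T@(np.array(x)-s['tool_pos'])*1e3,1))
E
python3 -c "
from h import *
go([.446,-.302,.15])"
```

```text
t 0.43 tcp [ 0.2688 -0.5638  0.2446] xyaw 5.58 z [-0.     0.001 -1.   ] F [-0.82  0.95  0.53] w 0.995 g 0.0
 -> [0.446, -0.302, 0.15] tool mm [ 201.8 -243.3   94.8]
```

Call:
play_rows(commands=[[20.2,-24.3,9.5,0,0,0],[20.2,-24.3,9.5,0,0,0],[20.2,-24.3,9.5,0,0,0],[20.2,-24.3,9.5,0,0,0],[20.2,-24.3,9.5,0,0,0]])

```text
time: 0.85
tool_pos: [0.3578, -0.4319, 0.197]
tool_rot: [-0.0, 0.999, 0.051, -0.0]
contact_force: [0.3, -0.8, 0.4]
gripper_width: 0.995
grasp_force: 0.0
```

Call:
play_rows(commands=[[20.2,-24.3,9.5,0,0,0],[20.2,-24.3,9.5,0,0,0],[20.2,-24.3,9.5,0,0,0],[20.2,-24.3,9.5,0,0,0],[20.2,-24.3,9.5,0,0,0]])

```text
time: 1.27
tool_pos: [0.4463, -0.3008, 0.1497]
tool_rot: [-0.0, 0.999, 0.051, -0.0]
contact_force: [0.8, -0.4, 0.2]
gripper_width: 0.991
grasp_force: 0.0
```

Call:
play_rows(commands=[[0,0,0,0,0,0],[0,0,0,0,0,0]])

```text
time: 1.43
tool_pos: [0.4459, -0.3007, 0.1491]
tool_rot: [-0.001, 0.999, 0.052, -0.001]
contact_force: [-0.3, -1.3, 0.8]
gripper_width: 0.995
grasp_force: 0.0
```

Run:
```python
from h import *
go([.446,-.302,.02])
s=manip.state();d=save('wrist','w1');q=s['tool_rot'];R=Ro.from_quat([q[1],q[2],q[3],q[0]]).as_matrix()
print(np.round(d['mount'],3),d['fx'],d['cx'],d['cy'])
k=cv2.inRange(cv2.cvtColor(d['image'],cv2.COLOR_RGB2HSV),(8,60,110),(28,255,255))
cc=max(cv2.findContours(k,0,1)[0],key=cv2.contourArea);r=cv2.minAreaRect(cc);print(r)
def wray(u,v,z):
    x,y=(u-d['cx'])/d['fx'],(v-d['cy'])/d['fy'];th=np.hypot(x,y)
    c=np.array([x/th*np.sin(th),y/th*np.sin(th),np.cos(th)]);M=np.array(d['mount'])
    o=R@M[:3,3]+s['tool_pos'];w=R@M[:3,:3]@c;return o+w*(z-o[2])/w[2]
for p in [r[0],*cv2.boxPoints(r)]:print(np.round(p,1),np.round(wray(*p,.044),4))
```

```text
t 1.43 tcp [ 0.4459 -0.3007  0.1491] xyaw 5.99 z [-0.002  0.001 -1.   ] F [-0.31 -1.34  0.76] w 0.995 g 0.0
 -> [0.446, -0.302, 0.02] tool mm [  0.2   1.5 129.1]
[[-0.    -0.948 -0.319  0.081]
 [ 1.    -0.    -0.001 -0.001]
 [ 0.001 -0.319  0.948 -0.13 ]
 [ 0.     0.     0.     1.   ]] 309.70691628693146 316.9705060569708 198.38490119932342
((314.5, 194.0), (104.0, 43.0), 90.0)
[314.5 194. ] [ 0.4513 -0.297   0.044 ]
[293. 142.] [ 0.4912 -0.2764  0.044 ]
[336. 142.] [ 0.4946 -0.3091  0.044 ]
[336. 246.] [ 0.4069 -0.3199  0.044 ]
[293. 246.] [ 0.403  -0.2835  0.044 ]
```

View pics/w1.png

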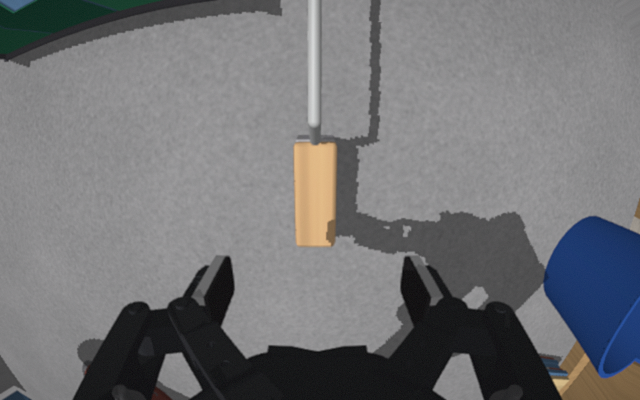

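The wrist view has the block centred at (314,194), symmetric between the fingers and with the same yaw, so I'll go down.

Call:
play_rows(commands=[[2,-1,30,0,0,0],[0,0,30,0,0,0],[0,0,30,0,0,0],[0,0,25,0,0,0],[0,0,14,0,0,0]])

```text
time: 1.9
tool_pos: [0.4457, -0.3014, 0.0185]
tool_rot: [-0.001, 0.999, 0.049, -0.001]
contact_force: [-0.2, -0.1, -0.5]
gripper_width: 0.996
grasp_force: 0.0
```

Call:
play_rows(commands=[[0,0,0,0,0,0],[0,0,0,0,0,0],[0,0,0,0,0,0],[0,0,0,0,0,0],[0,0,0,0,0,0]], hand=20)

```text
time: 2.32
tool_pos: [0.4491, -0.3027, 0.0237]
tool_rot: [0.002, 0.999, 0.05, 0.002]
contact_force: [-0.0, -1.5, -1.8]
gripper_width: 0.389
grasp_force: 60.1
```

Call:
play_rows(commands=[[0,0,0,0,0,0],[0,0,0,0,0,0],[0,0,0,0,0,0],[0,0,0,0,0,0],[0,0,0,0,0,0]])

```text
time: 2.73
tool_pos: [0.449, -0.3027, 0.0237]
tool_rot: [0.002, 0.999, 0.05, 0.001]
contact_force: [-1.8, -0.8, 6.6]
gripper_width: 0.392
grasp_force: 60.8
```

Call:
play_rows(commands=[[0,0,-10,0,0,0],[0,0,-25,0,0,0],[0,0,-30,0,0,0],[0,0,-35,0,0,0],[0,0,-10,0,0,0]])

```text
time: 3.15
tool_pos: [0.4499, -0.3029, 0.1375]
tool_rot: [0.003, 0.999, 0.05, 0.003]
contact_force: [1.6, -1.4, -0.8]
gripper_width: 0.39
grasp_force: 60.2
```

Call:
play_rows(commands=[[0,0,0,0,0,0],[0,0,0,0,0,0],[0,0,0,0,0,0]])

```text
time: 3.4
tool_pos: [0.4465, -0.3, 0.129]
tool_rot: [-0.001, 0.999, 0.05, -0.001]
contact_force: [-0.3, 0.7, -2.0]
gripper_width: 0.389
grasp_force: 60.2
```

Run:
```python
from h import *
go()
save('scene','s1');d=save('top','t1')
c=d['image'][90:275,260:460][:, :, ::-1];s=dict(np.load('pics/s1.npz'))['image'][80:280,150:370][:, :, ::-1]
f=lambda x:cv2.resize(x,(700,int(700*x.shape[0]/x.shape[1])),interpolation=cv2.INTER_CUBIC)[:, :]
cv2.imwrite('pics/c2.png',cv2.resize(np.hstack([c,s[:185]]),None,fx=1.9,fy=1.9,interpolation=cv2.INTER_CUBIC))
```

```text
t 3.4 tcp [ 0.4465 -0.3     0.129 ] xyaw 5.69 z [-0.003  0.003 -1.   ] F [-0.28  0.67 -1.98] w 0.389 g 60.2
```

View pics/c2.png

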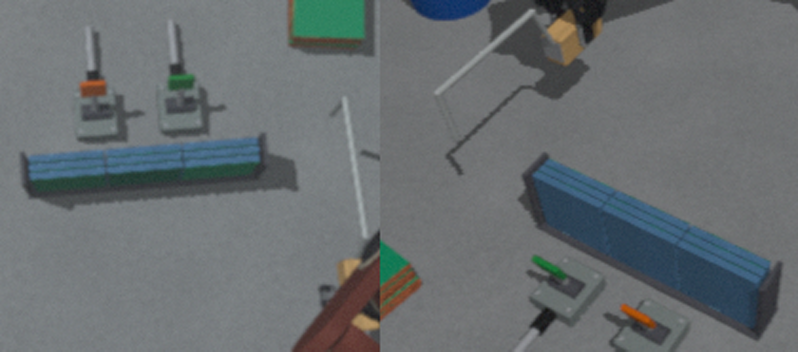

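The rod hangs cleanly. In the left crop the bar tip is at (345,97) and the leg foot at (333,115). The green paddle is still leaning away, at (181,82). Next: where the leg is in world coordinates.

Run:
```python
from h import *
d=dict(np.load('pics/t1.npz'));s=dict(np.load('pics/s1.npz'))
P=lambda u,v,z:np.round(ray(d,260+u/1.9,90+v/1.9,z),3)
S=lambda u,v,z:np.round(ray(s,150+(u-380)/1.9,80+v/1.9,z),3)
print('top tip',P(345,97,.203),'foot',P(333,115,.133),'bend',P(365,236,.203))
print('scene tip',S(438,93,.203),'foot',S(453,141,.133),'bend',S(533,14,.203))
th=np.radians(5.7);c=np.array([.448,-.3005]);print('model leg',c+.235*np.array([np.cos(th),np.sin(th)]))
print('green scene',S(549,266,.085),'top',P(181,82,.085))
x=np.array([np.cos(th),np.sin(th)]);y=np.array([-x[1],x[0]])
for piv in([.709,-.081],[.713,-.081]):
    v=np.array(piv)+.05*np.array([np.cos(.09),np.sin(.09)])
    D=v-(c+.235*x);print('leg target',v,'d tool x,y mm',D@x*1e3,-D@y*1e3)
```

```text
top tip [ 0.68  -0.273  0.203] foot [ 0.675 -0.274  0.133] bend [ 0.51  -0.293  0.203]
scene tip [ 0.683 -0.265  0.203] foot [ 0.689 -0.266  0.133] bend [ 0.518 -0.283  0.203]
model leg [ 0.68183806 -0.27715986]
green scene [ 0.733 -0.078  0.085] top [ 0.73  -0.081  0.085]
leg target [ 0.75879764 -0.07650607] d tool x,y mm 96.50794029937674 -192.01806166341296
leg target [ 0.76279764 -0.07650607] d tool x,y mm 100.48816257922167 -191.6207826644384
```

Call:
play_rows(commands=[[17,-31,0,0,0,0],[17,-31,0,0,0,0],[17,-31,0,0,0,0],[17,-31,0,0,0,0],[17,-31,0,0,0,0]])

```text
time: 3.92
tool_pos: [0.5163, -0.1366, 0.1293]
tool_rot: [-0.001, 0.999, 0.049, -0.001]
contact_force: [-0.1, -0.3, -1.6]
gripper_width: 0.392
grasp_force: 60.3
```

Call:
play_rows(commands=[[17,-31,0,0,0,0],[0,0,0,0,0,0],[0,0,0,0,0,0],[0,0,0,0,0,0]])

```text
time: 4.25
tool_pos: [0.5299, -0.1059, 0.1298]
tool_rot: [-0.0, 0.999, 0.05, -0.001]
contact_force: [-0.8, 0.8, -0.9]
gripper_width: 0.392
grasp_force: 60.4
```

Run:
```python
from h import *
go()
save('scene','s2');d=save('top','t2')
c=d['image'][70:200,290:410][:, :, ::-1];s=dict(np.load('pics/s2.npz'))['image'][140:270,150:330][:, :, ::-1]
cv2.imwrite('pics/c3.png',cv2.resize(np.hstack([c,s]),None,fx=2.6,fy=2.6,interpolation=cv2.INTER_CUBIC))
```

```text
t 4.25 tcp [ 0.5299 -0.1059  0.1298] xyaw 5.72 z [-0.003  0.    -1.   ] F [-0.76  0.78 -0.9 ] w 0.392 g 60.4
```

View pics/c3.png

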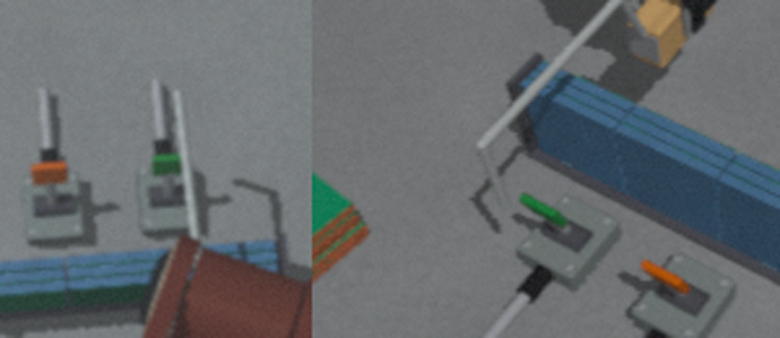

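In the left crop the bar tip is at (178,93). In the right crop the leg runs from (482,146) to the foot at (505,208), just right of and behind the green paddle. I'll cast those points.

Run:
```python
from h import *
d=dict(np.load('pics/t2.npz'));s=dict(np.load('pics/s2.npz'))
P=lambda u,v,z:np.round(ray(d,290+u/2.6,70+v/2.6,z),3)
S=lambda u,v,z:np.round(ray(s,150+(u-312)/2.6,140+v/2.6,z),3)
print('top tip',P(178,93,.203),'scene tip',S(482,146,.203),'foot',S(505,208,.131))
print('green: scene near-bottom corner',S(566,222,.085),'far',S(522,198,.085),'top c',P(166,163,.085))
```

```text
top tip [ 0.763 -0.081  0.203] scene tip [ 0.766 -0.073  0.203] foot [ 0.768 -0.072  0.131]
green: scene near-bottom corner [ 0.732 -0.054  0.085] far [ 0.736 -0.099  0.085] top c [ 0.732 -0.077  0.085]
```

The leg is at (0.765, −0.077), 19 mm clear behind the paddle and centred on it in y. Lower 78 mm.

Call:
play_rows(commands=[[0,0,25,0,0,0],[0,0,25,0,0,0],[0,0,18,0,0,0],[0,0,10,0,0,0],[0,0,0,0,0,0]])

```text
time: 4.77
tool_pos: [0.5284, -0.1063, 0.0503]
tool_rot: [-0.001, 0.999, 0.049, -0.003]
contact_force: [-1.1, -0.2, -1.3]
gripper_width: 0.388
grasp_force: 60.4
```

Call:
play_rows(commands=[[-8,0,0,0,0,0],[-8,0,0,0,0,0],[-8,0,0,0,0,0],[-8,0,0,0,0,0],[0,0,0,0,0,0]])

```text
time: 5.18
tool_pos: [0.4979, -0.1094, 0.0541]
tool_rot: [0.0, 0.999, 0.049, 0.0]
contact_force: [-0.7, 0.1, -1.9]
gripper_width: 0.386
grasp_force: 60.4
```

Run:
```python
from h import *
go()
save('scene','s3');d=save('top','t3')
c=d['image'][70:200,290:410][:, :, ::-1];s=dict(np.load('pics/s3.npz'))['image'][140:270,150:330][:, :, ::-1]
cv2.imwrite('pics/c4.png',cv2.resize(np.hstack([c,s]),None,fx=2.6,fy=2.6,interpolation=cv2.INTER_CUBIC))
```

```text
t 5.18 tcp [ 0.4979 -0.1094  0.0541] xyaw 5.66 z [ 0.001 -0.001 -1.   ] F [-0.72  0.09 -1.91] w 0.386 g 60.4
```

View pics/c4.png

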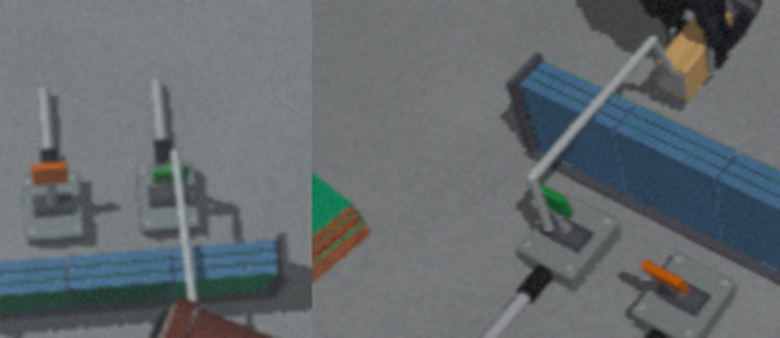

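The leg is hooked behind the green paddle, at (545,205) in the right crop, and the paddle is already partly upright. Keep pulling.

Call:
play_rows(commands=[[-7,0,0,0,0,0],[-7,0,0,0,0,0],[-7,0,0,0,0,0],[-6,0,0,0,0,0],[0,0,0,0,0,0]])

```text
time: 5.7
tool_pos: [0.473, -0.1127, 0.0544]
tool_rot: [0.001, 0.999, 0.048, 0.002]
contact_force: [6.8, -2.4, -1.6]
gripper_width: 0.389
grasp_force: 59.6
```

Call:
play_rows(commands=[[-3,0,0,0,0,0],[-2,0,0,0,0,0],[0,0,0,0,0,0],[0,0,0,0,0,0]])

```text
time: 6.03
tool_pos: [0.4722, -0.1131, 0.0564]
tool_rot: [0.001, 0.999, 0.049, 0.007]
contact_force: [17.8, 2.5, -2.8]
gripper_width: 0.388
grasp_force: 60.1
```

```bash
cat > chk.py <<'E'
from h import *
import sys
go();n=sys.argv[1]
d=save('top','t'+n);s=save('scene','s'+n)
for nm,d,box in(('T',d,(340,120,375,160)),('S',s,(215,195,280,240))):
    h=cv2.cvtColor(d['image'],cv2.COLOR_RGB2HSV);k=cv2.inRange(h,(45,90,40),(80,255,255));u0,v0,u1,v1=box
    ys,xs=np.nonzero(k[v0:v1,u0:u1]);print(nm,len(xs),xs.mean()+u0,ys.mean()+v0,ys.min()+v0,ys.max()+v0,np.round(ray(d,xs.mean()+u0,ys.mean()+v0,.085),3))
E
python3 chk.py 4
```

```text
t 6.03 tcp [ 0.4722 -0.1131  0.0564] xyaw 5.66 z [ 0.014 -0.002 -1.   ] F [17.75  2.49 -2.78] w 0.388 g 60.1
T 36 354.1111111111111 147.61111111111111 146 149 [ 0.692 -0.078  0.085]
S 160 250.6875 208.08125 200 217 [ 0.695 -0.079  0.085]
```

The force rose to 18 N, so the paddle is against its stop. Both views put it about 38 mm towards the robot. I'll back the leg off forwards, then lift.

Call:
play_rows(commands=[[8,0,0,0,0,0],[10,0,0,0,0,0],[10,0,0,0,0,0],[0,0,0,0,0,0],[0,0,-10,0,0,0]])

```text
time: 6.55
tool_pos: [0.4929, -0.1086, 0.0608]
tool_rot: [-0.001, 0.999, 0.05, -0.003]
contact_force: [-1.2, -0.1, -2.2]
gripper_width: 0.389
grasp_force: 60.3
```

Call:
play_rows(commands=[[0,0,-25,0,0,0],[0,0,-25,0,0,0],[0,0,-20,0,0,0],[0,0,0,0,0,0],[0,0,0,0,0,0]])

```text
time: 6.97
tool_pos: [0.4954, -0.1098, 0.1345]
tool_rot: [0.001, 0.999, 0.05, 0.001]
contact_force: [-0.6, 0.2, -2.8]
gripper_width: 0.387
grasp_force: 60.3
```

Run:
```python
from h import *
go([.449,-.3027,.128])
save('scene','s5');d=save('top','t5')
c=d['image'][70:200,290:410][:, :, ::-1];s=dict(np.load('pics/s5.npz'))['image'][140:270,150:330][:, :, ::-1]
cv2.imwrite('pics/c5.png',cv2.resize(np.hstack([c,s]),None,fx=2.6,fy=2.6,interpolation=cv2.INTER_CUBIC))
```

```text
t 6.97 tcp [ 0.4954 -0.1098  0.1345] xyaw 5.69 z [ 0.002 -0.001 -1.   ] F [-0.58  0.24 -2.77] w 0.387 g 60.3
 -> [0.449, -0.3027, 0.128] tool mm [-65.3 187.4   6.6]
```

View pics/c5.png

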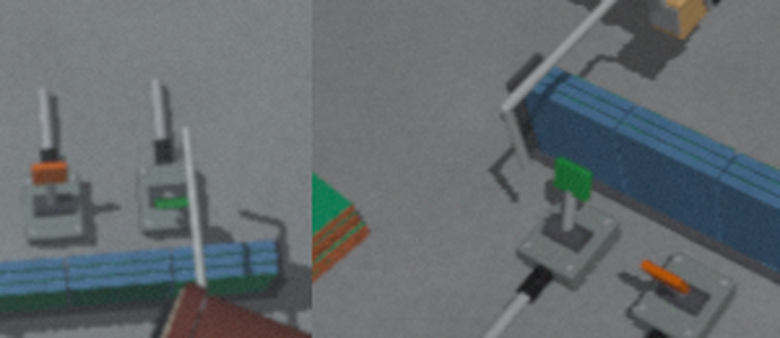

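The green paddle now leans towards the robot, at (573,180) in the right crop. The orange one is unchanged and the leg is clear above. I'll return to the original spot.

Call:
play_rows(commands=[[-11,31,0,0,0,0],[-11,31,0,0,0,0],[-11,31,0,0,0,0],[-11,31,0,0,0,0],[-11,31,0,0,0,0]])

```text
time: 7.48
tool_pos: [0.4538, -0.2696, 0.1308]
tool_rot: [-0.001, 0.999, 0.05, -0.002]
contact_force: [0.8, -0.6, -1.4]
gripper_width: 0.388
grasp_force: 60.4
```

Call:
play_rows(commands=[[-11,31,0,0,0,0],[0,0,25,0,0,0],[0,0,25,0,0,0],[0,0,25,0,0,0],[0,0,20,0,0,0]])

```text
time: 7.9
tool_pos: [0.4453, -0.2997, 0.0339]
tool_rot: [-0.002, 0.999, 0.049, -0.002]
contact_force: [-1.2, 1.2, -2.3]
gripper_width: 0.39
grasp_force: 60.6
```

Call:
play_rows(commands=[[0,0,4,0,0,0],[0,0,3,0,0,0],[0,0,0,0,0,0],[0,0,0,0,0,0]])

```text
time: 8.23
tool_pos: [0.4483, -0.3016, 0.0322]
tool_rot: [0.0, 0.999, 0.05, 0.0]
contact_force: [0.5, -0.3, -1.4]
gripper_width: 0.389
grasp_force: 60.4
```

```bash
python3 chk.py 6
```

```text
t 8.23 tcp [ 0.4483 -0.3016  0.0322] xyaw 5.7 z [ 0.001 -0.001 -1.   ] F [ 0.46 -0.34 -1.44] w 0.389 g 60.4
T 53 356.0377358490566 147.52830188679246 146 149 [ 0.692 -0.083  0.085]
S 179 249.9832402234637 208.1731843575419 200 217 [ 0.696 -0.081  0.085]
```

Call:
play_rows(commands=[[0,0,3,0,0,0],[0,0,2,0,0,0],[0,0,1,0,0,0],[0,0,0,0,0,0],[0,0,0,0,0,0]])

```text
time: 8.75
tool_pos: [0.4477, -0.3011, 0.0252]
tool_rot: [-0.0, 0.999, 0.05, -0.0]
contact_force: [0.4, -0.4, -1.8]
gripper_width: 0.389
grasp_force: 60.5
```

Call:
play_rows(commands=[[0,0,1.5,0,0,0],[0,0,0,0,0,0],[0,0,0,0,0,0]])

```text
time: 9.0
tool_pos: [0.448, -0.3014, 0.0243]
tool_rot: [0.0, 0.999, 0.05, 0.0]
contact_force: [-0.7, 1.3, 2.4]
gripper_width: 0.388
grasp_force: 60.9
```

Call:
play_rows(commands=[[0,0,1,0,0,0],[0,0,0,0,0,0],[0,0,0,0,0,0]])

```text
time: 9.25
tool_pos: [0.4481, -0.3016, 0.0242]
tool_rot: [0.0, 0.999, 0.05, 0.0]
contact_force: [-3.9, 2.1, 8.2]
gripper_width: 0.391
grasp_force: 61.9
```

The block is down: wrist force +8 N at the same height as the grasp. Release, then withdraw.

Call:
play_rows(commands=[[0,0,-0.7,0,0,0],[0,0,0,0,0,0],[0,0,0,0,0,0],[0,0,0,0,0,0],[0,0,0,0,0,0]], hand=85)

```text
time: 9.67
tool_pos: [0.4476, -0.3011, 0.0232]
tool_rot: [-0.0, 0.999, 0.05, -0.0]
contact_force: [-0.4, -0.6, -0.7]
gripper_width: 0.992
grasp_force: 0.0
```

Call:
play_rows(commands=[[0,0,0,0,0,0],[0,0,0,0,0,0],[0,0,0,0,0,0]])

```text
time: 9.92
tool_pos: [0.4477, -0.3011, 0.0234]
tool_rot: [-0.0, 0.999, 0.05, -0.0]
contact_force: [0.2, -0.5, 0.3]
gripper_width: 0.992
grasp_force: 0.0
```

Call:
play_rows(commands=[[0,0,-10,0,0,0],[0,0,-25,0,0,0],[0,0,-30,0,0,0],[0,0,-30,0,0,0],[0,0,-30,0,0,0]])

```text
time: 10.33
tool_pos: [0.4476, -0.301, 0.1505]
tool_rot: [0.0, 0.999, 0.05, 0.0]
contact_force: [1.1, -0.3, -0.2]
gripper_width: 0.994
grasp_force: 0.0
```

Call:
play_rows(commands=[[-20,0,-20,0,0,0],[-30,0,-15,0,0,0],[-30,0,0,0,0,0],[0,0,0,0,0,0],[0,0,0,0,0,0]])

```text
time: 10.75
tool_pos: [0.3676, -0.3094, 0.1846]
tool_rot: [0.001, 0.999, 0.049, 0.001]
contact_force: [0.3, -0.2, -0.2]
gripper_width: 0.997
grasp_force: 0.0
```

```bash
python3 chk.py 7
python3 - <<'E'
from h import *
s=dict(np.load('pics/s7.npz'))['image'][90:280,150:370][:,:,::-1]
cv2.imwrite('pics/c7.png',cv2.resize(s,None,fx=3,fy=3,interpolation=cv2.INTER_CUBIC))
E
```

```text
t 10.75 tcp [ 0.3676 -0.3094  0.1846] xyaw 5.58 z [ 0.002 -0.001 -1.   ] F [ 0.28 -0.17 -0.19] w 0.997 g 0.0
T 55 356.0181818181818 147.52727272727273 146 149 [ 0.692 -0.083  0.085]
S 177 249.9774011299435 208.12429378531073 200 216 [ 0.696 -0.081  0.085]
```

View pics/c7.png

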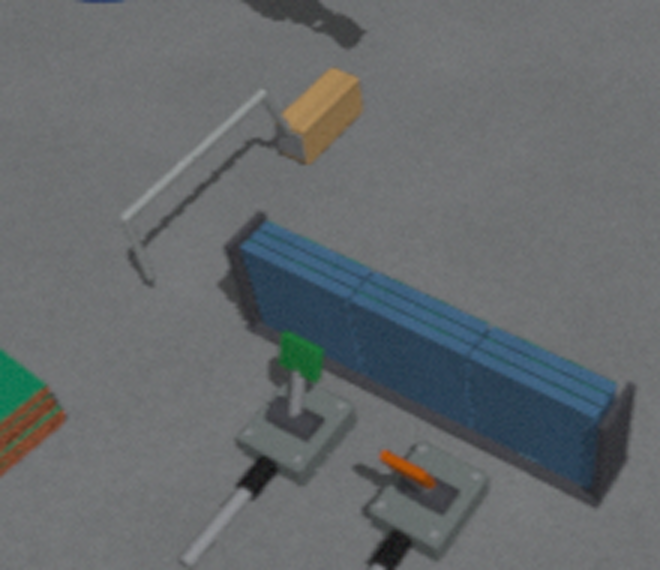

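The bent rod stands flat on its block at (320,115), with its leg hanging free. The green paddle at (300,358) is over, the orange one is still off, and the gripper is clear, so I'll hand it in.

```bash
python3 -c "
from plant import manip
print(manip.job_done())"
```

```text
the job is handed in; nothing more can be done
None
```

I handed the job in, but the hand-in returned no verdict: the bent rod pulled the green switch over to its stop, the orange switch still looks off, and the rod stands upright and released on its handle block.

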